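# Put each soap bar in its own wooden dish

### The job

Put each of the four bars of soap into the wooden dish cut for its shape and size, lying flat on the floor of the recess with the leaf mark up. Set the bars down gently, do not drop them, and leave the bottle and the beaker standing where they are.

Things in the scene. Friction and masses are not known exactly. Their poses are not given: they have to be found in the camera images.
- soap_oblong: oblong bar of soap, 84 x 44 mm in plan (long side along its x), 32 mm high, about 115 g, olive-cream like all four bars. Loose on the worktop with a leaf mark on its top. Origin: centre of its underside; z up.
- soap_square: square bar of soap, 50 x 50 mm in plan (sides along its x and y), 32 mm high, about 80 g, olive-cream like all four bars. Loose on the worktop with a leaf mark on its top. Origin: centre of its underside; z up.
- soap_round_large: large round bar of soap, 62 mm across, 32 mm high, about 95 g, olive-cream like all four bars. Loose on the worktop with a leaf mark on its top. Origin: centre of its underside; z up.
- soap_round_small: small round bar of soap, 44 mm across, 32 mm high, about 50 g, olive-cream like all four bars. Loose on the worktop with a leaf mark on its top. Origin: centre of its underside; z up.
- dish_oblong: oblong wooden soap dish, 118 x 78 mm outside (long side along its x); its recess is 98 x 58 mm. Pale wood like all four dishes, dark drain lines drawn on its floor. Rim 12 mm above the worktop, recess floor 5 mm above the worktop (7 mm deep, open at the top). It does not move. Origin: centre of its underside, on the worktop; z up.
- dish_square: square wooden soap dish, 84 x 84 mm outside; its recess is 64 x 64 mm (sides along its x and y). Pale wood like all four dishes, dark drain lines drawn on its floor. Rim 12 mm above the worktop, recess floor 5 mm above the worktop (7 mm deep, open at the top). It does not move. Origin: centre of its underside, on the worktop; z up.
- dish_round_large: large round wooden soap dish, 96 mm across outside; its recess is 76 mm across. Pale wood like all four dishes, dark drain lines drawn on its floor. Rim 12 mm above the worktop, recess floor 5 mm above the worktop (7 mm deep, open at the top). It does not move. Origin: centre of its underside, on the worktop; z up.
- dish_round_small: small round wooden soap dish, 78 mm across outside; its recess is 58 mm across. Pale wood like all four dishes, dark drain lines drawn on its floor. Rim 12 mm above the worktop, recess floor 5 mm above the worktop (7 mm deep, open at the top). It does not move. Origin: centre of its underside, on the worktop; z up.
- bottle: bystander, loose: amber glass bottle with a black cap, 50 mm across, 150 mm high. Origin: centre of its underside; z up.
- beaker: bystander, loose: clear open glass beaker, 76 mm across, 100 mm high. Origin: centre of its underside; z up.
Mind the look-alikes: they are no part of the job. Leave any blue look-alike of the dish_square alone. Leave any purple look-alike of the soap_oblong alone.

How it is judged:
By the outcome, as a careful person would: the job done as asked, in the order asked, and still so for the second after the job is handed in, with the robot touching nothing.
It also fails if it takes over 128 s, if anything falls off the work surface, if the arm or the gripper's body presses on something with over 40 N, if the wrist force passes 120 N, or if a joint passes its speed limit or range.

### The arm

A 6-joint arm with a two-finger parallel gripper is mounted at the origin on the work surface. World frame = base frame: x ahead of the robot, y to its left, z up, the work surface at z = 0. Lengths are in mm, angles in rad, forces in N, time in s.
With the tool pointing down it reaches from about 400 to 925 mm from the base axis. Payload 12.5 kg.
Tool frame: the origin (TCP) lies at the very end of the fingers, on their centre line; the grasp point (between the pads) lies 19 mm behind it; z points along the fingers, y is the direction in which the jaws open and shut (so a half turn about z gives the same grasp; the last joint's range is limited). The gripper opens to 95 mm and grips with 3 to 60 N. Pads are 20 mm wide; open, the fingers measure 119 mm over their backs; the gripper's body (75 mm by 180 mm) begins 59 mm behind the grasp point.
Start: joints at [-1.226, 0.491, 1.559, -0, 1.092, -0.106], TCP at [272.328, -562.569, 214.661] pointing down, gripper open.
Joint ranges: [-3.1, 3.1], [-0.84, 2.19], [0.05, 2.79], [-1.13, 4.28], [0.06, 2.93], [-2.69, 2.69]. Speed limits (rad/s): [2.22, 2.22, 2.79, 3.14, 3.14, 3.14].

### API

Orientations are given as [roll, pitch, yaw] about the fixed x, y, z axes, in that order (R = Rz(yaw) Ry(pitch) Rx(roll)).
In Python, from cell import env gives the robot as it stands.
- The arm moves only by the shell command python3 -m pendant 'ROWS'. ROWS is JSON, a list that holds one entry, the list of rows, each a list of 5 numbers: the opening, from 0 (shut) to 1 (fully open), then the shift along the tool's x, y, z in m, then the turn about the tool's z in rad. A call has exactly 8 rows; each row is the pose to reach, as a shift and turn from the pose commanded when the call began, along the tool's axes at that moment; what a row does not reach only later rows make up. A row lasts 1/10 s, in which the tool goes at most 50 mm and 8.59 degrees, less where a joint would pass 70% of its speed; a pose out of reach is approached as far as the arm can. A call with a gripper value outside its range is refused whole. The fingers move at their own pace and stop on an object; the grip force is fixed at half the most. Time passes only in rows, so rows that repeat a pose let the fingers close, or fill a call up. It gives the time, the measured TCP pose, the force and the opening at its end, in the units of the state.
- env.state(): the state, without advancing time (a new reading comes with each control period).
- env.read_camera(name): name is "scene" or "top" or "wrist"; returns a dict with "image" (400x640x3 uint8, blue, green, red), "range_z" (400x640 float32, mm along the optical axis (not along the pixel's ray), 0 where there is no reading), "fx", "fy", "cx", "cy" (pixels), "rvec" (rotation vector, rad) and "tvec" (3), from world to camera coordinates, as OpenCV has them; the wrist camera has in their place "tool_from_camera" (4x4, takes a point from camera to tool coordinates, whose origin is the TCP and whose axes are the flange's). Camera axes: x right, y down, z forward; pixel columns grow to the right and rows downward; lengths in mm; the calibration is good to about 2 mm. A picture is of the moment at which its call begins: read the wrist's pose just before it.
- env.job_done(): hands the job in, once; it reports no verdict.
The state is a dict: "t": time; "joints": joint angles; "qvel": joint speeds; "tau": joint torques, N m; "eef_pos": TCP position; "tcp_rot": TCP orientation; "ft_force": force on the tool from outside, world axes, zero at the start; "moment": the same for the moment, N m; "opening": opening from 0.0 (shut) to 1.0 (fully open).
Only numpy, scipy, OpenCV 4.12 (cv2) and the standard library are available. Lean on these libraries where they do the work, as an engineer would, in place of code of your own. Each camera call takes 0.05 s, during which the arm holds its last target. There are 200 camera calls.

## Working session

There is one attempt and no reset: what is moved stays moved. The work goes in short steps, Python scripts to look and compute and a shell command to move; the robot and the scene stay as the last step left them, time stands still between calls to the robot, and variables do not carry over. Pictures are saved under pics/ and viewed, about 12 in all and at most 16, crops included, and the job is handed in when it is done.

```bash
ls; mkdir -p pics; python3 - <<'E'
from cell import env
import cv2,pickle,numpy as np
print(env.state())
for n in("top","scene"):
    c=env.read_camera(n); pickle.dump(c,open(n+".pkl","wb")); cv2.imwrite(f"pics/{n}0.png",c["image"])
    R=cv2.Rodrigues(np.array(c["rvec"],float))[0]; print(n,c["fx"],c["cx"],c["cy"],-R.T@np.ravel(c["tvec"]),R.round(2).tolist())
E
```

```text
pics
{'t': 0.0, 'joints': array([-1.22559828e+00,  4.91544617e-01,  1.55947003e+00, -2.77552214e-05,
        1.09168685e+00, -1.05549674e-01]), 'qvel': array([ 9.35458057e-05, -1.82722397e-04,  4.86783285e-04, -1.15035905e-03,
       -1.87500377e-04,  9.99071618e-04]), 'tau': array([ 1.60605767e-03, -6.12636995e+01, -2.58178782e+01,  6.92846999e-02,
        4.81797033e-02, -9.47709896e-05]), 'eef_pos': array([ 272.23124809, -562.3171756 ,  214.06394339]), 'tcp_rot': array([-3.14048739e+00, -9.23416501e-05,  4.50760482e-01]), 'ft_force': array([ 0.13679987,  0.59538211, -0.1495474 ]), 'moment': array([-0.01029735, -0.00805508, -0.00256077]), 'opening': 0.9983402134039183}
top 445.58072727822986 321.25965538081005 191.6977280910473 [ 303.37292244 -100.96861706 1468.15934818] [[-0.01, -1.0, -0.01], [-0.99, 0.01, -0.14], [0.14, 0.01, -0.99]]
scene 453.51816262326093 317.4621720146061 193.86570368939516 [1164.95910886  423.1907036   904.33229297] [[-0.61, 0.79, -0.01], [0.57, 0.43, -0.69], [-0.55, -0.43, -0.72]]
```

View pics/top0.png

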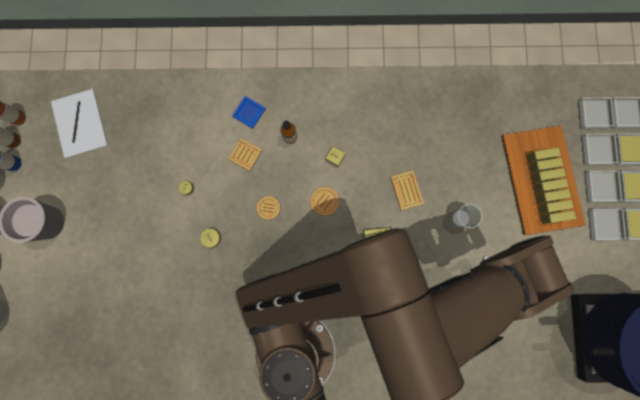

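View pics/scene0.png

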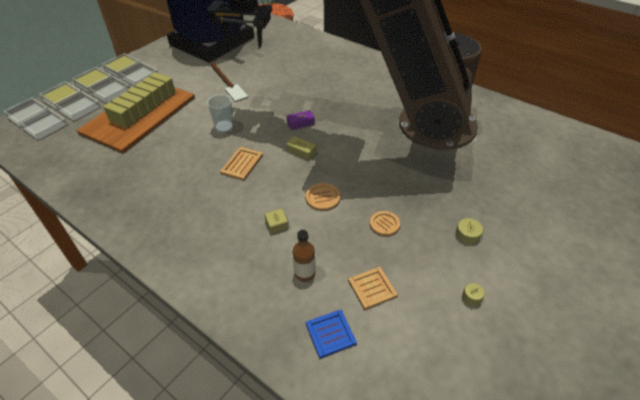

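The top picture shows the square soap at (335,156), the small round soap at (186,187) and the large round soap at (210,238). The oblong soap is half hidden by the arm at (377,232). The dishes are oblong (407,190), square (245,154), round (268,208) and round (324,201). The blue dish at (249,112) and the purple bar, seen in the scene view at (300,119), are decoys. The soap slab on the board at about (550,185) is not part of the job.

```bash
cat > h.py <<'E'
import numpy as np,cv2
def ray_plane(c,uv,z):
    R=cv2.Rodrigues(np.array(c["rvec"],float))[0]; t=np.ravel(c["tvec"])
    uv=np.atleast_2d(np.asarray(uv,float)); o=-R.T@t
    d=np.c_[(uv[:,0]-c["cx"])/c["fx"],(uv[:,1]-c["cy"])/c["fy"],np.ones(len(uv))]@R
    return o+d*((z-o[2])/d[:,2])[:,None]
def cloud(c):
    R=cv2.Rodrigues(np.array(c["rvec"],float))[0]; t=np.ravel(c["tvec"])
    v,u=np.mgrid[:400,:640]; Z=c["range_z"]
    p=np.stack([(u-c["cx"])/c["fx"]*Z,(v-c["cy"])/c["fy"]*Z,Z],-1)
    return (p-t)@R
E
python3 - <<'E'
import pickle; from h import *
for n in("top","scene"):
    c=pickle.load(open(n+".pkl","rb")); hsv=cv2.cvtColor(c["image"],cv2.COLOR_BGR2HSV); W=cloud(c)
    seeds=dict(top=dict(sq=(335,156),rs=(186,187),rl=(210,238),ob=(377,232),dob=(407,190),dsq=(245,154),drs=(268,208),drl=(324,201)),
     scene=dict(sq=(277,221),rs=(474,294),rl=(470,231),ob=(301,147),dob=(242,163),dsq=(373,287),drs=(385,223),drl=(323,196),purple=(300,119),bottle=(304,265),beaker=(221,112)))[n]
    for k,(u,v) in seeds.items():
        print(n,k,hsv[v,u],W[v,u].round(),end=' ')
        H,S,V=[hsv[...,i].astype(int) for i in range(3)]
        m=(S>85)&(abs(H-int(np.median(H[v-3:v+4,u-3:u+4])))<7)
        z=12 if k[0]=='d' else 32
        m=cv2.morphologyEx(m.astype(np.uint8),cv2.MORPH_CLOSE,np.ones((5,5)))
        cs,_=cv2.findContours(m,0,1)
        b=[q for q in cs if cv2.pointPolygonTest(q,(u,v),True)>-3]
        if b:
            q=max(b,key=cv2.contourArea); m2=np.zeros_like(m); cv2.drawContours(m2,[q],-1,1,-1)
            top=(m2>0)&(abs(W[...,2]-z)<9) if z==32 else m2>0
            vv,uu=np.nonzero(top); P=ray_plane(c,np.c_[uu,vv],z)[:,:2]
            r=cv2.minAreaRect(P.astype(np.float32)); print(len(vv),'zmed',np.median(W[top][:,2]).round(1),'rect',np.round(r[0],1),np.round(r[1],1),round(r[2],1),'mean',P.mean(0).round(1),end='')
        print()
c=pickle.load(open("top.pkl","rb"))["image"]; s=pickle.load(open("scene.pkl","rb"))["image"]
a=cv2.resize(c[80:260,160:440],(800,514),interpolation=2)
cv2.imwrite("pics/crop1.png",a)
E
```

```text
top sq [ 27 108 149] [ 630. -134.   31.] 219 zmed 31.4 rect [ 631.  -134.3] [50.  49.9] 58.9 mean [ 631.1 -134.5]
top rs [ 27 105 168] [530. 354.  33.] 144 zmed 31.4 rect [529.8 355.9] [43.3 39.7] 89.6 mean [529.2 356.4]
top rl [ 27 109 145] [363. 272.  28.] 291 zmed 31.3 rect [366.4 272.2] [61.5 57.7] 89.7 mean [365.6 271.6]
top ob [ 27 110 116] [ 379. -267.   29.] 130 zmed 31.8 rect [ 386.  -263.6] [23.2 82.6] 17.9 mean [ 381.1 -256.6]
top dob [ 19 135 160] [ 518. -372.    8.] 884 zmed 6.9 rect [ 518.9 -370.1] [119.6  81.8] 15.5 mean [ 518.6 -370. ]
top dsq [ 18 138 159] [645. 168.   6.] 653 zmed 6.9 rect [643.2 167.3] [87.3 86. ] 60.9 mean [643.  167.4]
top drs [ 18 138 168] [462.  89.   2.] 466 zmed 7.3 rect [462.8  87.5] [77.8 76.4] 45.1 mean [462.8  87.8]
top drl [ 16 142 140] [484. -97.   3.] 685 zmed 7.0 rect [483.1 -96.8] [92.3 92.9] 89.6 mean [482.9 -97.4]
scene sq [ 28 109 161] [ 642. -121.   34.] 314 zmed 33.5 rect [ 635.5 -131.1] [57.2 49.4] 58.5 mean [ 635.6 -131.1]
scene rs [ 28 105 170] [539. 362.  32.] 293 zmed 33.6 rect [534.4 358.6] [47.8 40.7] 23.5 mean [534.2 359
[... 186 characters left out ...]
.1] [52.8 87.7] 4.2 mean [ 372.4 -263.6]
scene dob [ 17 136 173] [ 519. -369.    8.] 834 zmed 8.8 rect [ 521.4 -368.2] [128.7  85.2] 15.2 mean [ 523.  -367.7]
scene dsq [ 17 134 154] [644. 169.   8.] 1284 zmed 9.0 rect [646.3 168.7] [89.3 87.3] 60.7 mean [647.4 169.2]
scene drs [ 16 140 173] [462.  89.   7.] 618 zmed 9.3 rect [466.1  89.8] [82.4 74.8] 33.0 mean [466.4  89.6]
scene drl [ 16 138 120] [482. -97.   8.] 786 zmed 8.6 rect [486.9 -95.1] [101.6  95.8] 37.0 mean [486.9 -95.2]
scene purple [142 144  83] [ 276. -345.   33.] 247 zmed 33.2 rect [ 267.5 -350.9] [54.8 84.7] 59.4 mean [ 266.9 -351.2]
scene bottle [ 22  51 109] [725.  35.  72.] 
scene beaker [ 60  19 105] [ 445. -516.   84.]
```

View pics/crop1.png

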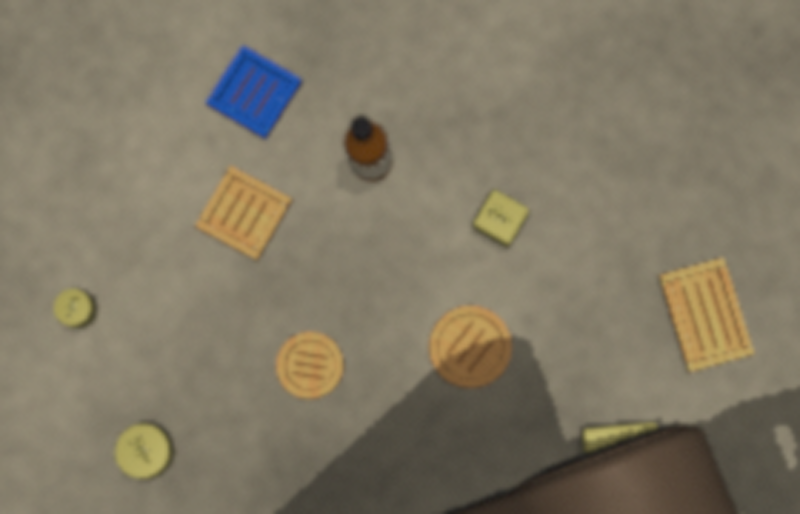

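The measured sizes match the given ones: small soap about 43 mm, large about 61, square 50, dishes 78, 93 (nominal 96), 86 and 120x82. I get these centres, in mm:

| Object | x | y | Long side / side angle |
|---|---|---|---|
| Oblong soap | ≈370 | -265 | 94° |
| Oblong dish | 519 | -370 | 15.5° |
| Square soap | 631 | -134 | 59° |
| Square dish | 643 | 167 | 61° |
| Large round soap | 366 | 272 | – |
| Large round dish | 483 | -97 | – |
| Small round soap | 530 | 356 | – |
| Small round dish | 463 | 88 | – |

The fingers are 12 mm thick and won't fit in the 7 mm gaps. I'll grip with the TCP 11 mm above the soap's underside and release at z = 16 mm.

First I move above the oblong soap and check it with the wrist camera.

```bash
cat >> h.py <<'E'
from cell import env
def pose():
    s=env.state(); return np.array(s["eef_pos"]),s["tcp_rot"][2],s
def to(x,y,z,yawdeg,p=None,yaw=None):
    "tool-axis shift (m) and turn (rad) from the measured pose to the target"
    if p is None: p,yaw,s=pose(); print('now',p.round(1),round(np.degrees(yaw),1),'F',s["ft_force"].round(1),'op',round(s["opening"],3),'t',round(s["t"],2))
    d=np.array([x,y,z])-p; c,s_=np.cos(yaw),np.sin(yaw)
    turn=(yaw-np.radians(yawdeg)+np.pi)%(2*np.pi)-np.pi
    print('rows:',np.round([(c*d[0]+s_*d[1])/1e3,(s_*d[0]-c*d[1])/1e3,-d[2]/1e3],4),'turn',round(turn,3))
E
python3 -m pendant '[[[1,0.218,-0.225,0.065,-1.19],[1,0.218,-0.225,0.065,-1.19],[1,0.218,-0.225,0.065,-1.19],[1,0.218,-0.225,0.065,-1.19],[1,0.218,-0.225,0.065,-1.19],[1,0.218,-0.225,0.065,-1.19],[1,0.218,-0.225,0.065,-1.19],[1,0.218,-0.225,0.065,-1.19]]]'
python3 - <<'E'
from h import *
p,yaw,s=pose(); print(s["joints"].round(2))
R=cv2.Rodrigues
from scipy.spatial.transform import Rotation as Ro
c=env.read_camera("wrist"); cv2.imwrite("pics/w1.png",c["image"])
T=np.eye(4); T[:3,:3]=Ro.from_euler('xyz',s["tcp_rot"]).as_matrix(); T[:3,3]=p
M=np.linalg.inv(T@np.array(c["tool_from_camera"])); c["rvec"]=R(M[:3,:3])[0]; c["tvec"]=M[:3,3]
hsv=cv2.cvtColor(c["image"],cv2.COLOR_BGR2HSV); W=cloud(c)
m=(abs(hsv[...,0].astype(int)-28)<7)&(hsv[...,1]>80)&(abs(W[...,2]-32)<8)
m=cv2.morphologyEx(m.astype(np.uint8),cv2.MORPH_CLOSE,np.ones((7,7)))
for q in cv2.findContours(m,0,1)[0]:
    if cv2.contourArea(q)>800:
        P=ray_plane(c,q[:,0],32)[:,:2]; print(cv2.minAreaRect(P.astype(np.float32)),cv2.boundingRect(q))
to(370,-265,11,94)
E
```

```text
t: 0.9
eef_pos: [370.7, -262.3, 149.1]
tcp_rot: [-3.14, -0.001, 1.65]
ft_force: [0.8, 0.4, -0.5]
opening: 1.0
[-0.76  0.34  2.04  0.    0.76 -0.84]
((367.00830078125, -263.6890869140625), (41.79365158081055, 80.55045318603516), 5.523780345916748) (296, 149, 51, 90)
now [ 370.8 -263.6  149.4] 95.0 F [ 0.2 -0.4 -0.2] op 1.001 t 0.95
rows: [-0.0013 -0.0009  0.1384] turn 0.017
```

View pics/w1.png

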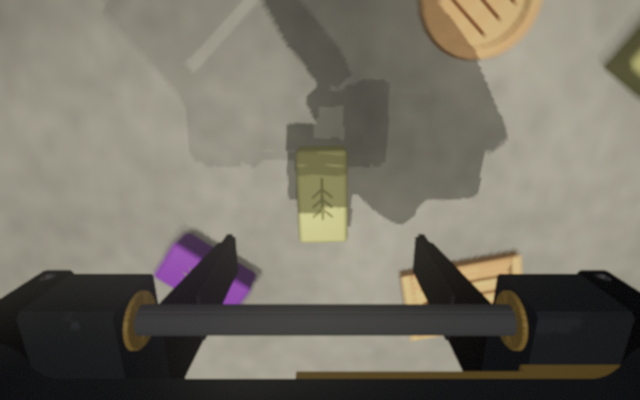

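The wrist view shows the olive oblong bar with its leaf mark at (322,195). The purple look-alike is at (205,270), well clear of it. The wrist fix of (367,-264) at 95° agrees with the plan, so I descend and grip.

```bash
python3 -m pendant '[[[1,0.001,-0.003,0.045,-0.02],[1,0.001,-0.003,0.09,-0.02],[1,0.001,-0.003,0.12,-0.02],[1,0.001,-0.003,0.135,-0.02],[1,0.001,-0.003,0.139,-0.02],[1,0.001,-0.003,0.139,-0.02],[0.3,0.001,-0.003,0.139,-0.02],[0.3,0.001,-0.003,0.139,-0.02]]]'
python3 -m pendant '[[[0.3,0,0,0,0],[0.3,0,0,0,0],[0.3,0,0,0,0],[0.3,0,0,0,0],[0.3,0,0,-0.005,0],[0.3,0,0,-0.02,0],[0.3,0,0,-0.04,0],[0.3,0,0,-0.05,0]]]'
python3 - <<'E'
from h import *
to(519,-370,60,15.5); to(519,-370,60,16.5)
E
```

```text
t: 1.75
eef_pos: [367.8, -264.7, 11.6]
tcp_rot: [3.14, 0.001, 1.66]
ft_force: [0.0, -1.1, -0.5]
opening: 0.887
t: 2.55
eef_pos: [367.7, -264.4, 61.9]
tcp_rot: [3.141, 0.001, 1.661]
ft_force: [0.0, 0.1, -2.3]
opening: 0.46
now [ 367.7 -264.4   61.9] 95.2 F [ 0.   0.1 -2.3] op 0.46 t 2.55
rows: [-0.1188  0.1412  0.0019] turn 1.39
now [ 367.7 -264.4   61.9] 95.2 F [ 0.   0.1 -2.3] op 0.46 t 2.55
rows: [-0.1188  0.1412  0.0019] turn 1.373
```

```bash
python3 -m pendant '[[[0.3,-0.02,0.02,0,0.13],[0.3,-0.045,0.05,0,0.28],[0.3,-0.07,0.08,0,0.42],[0.3,-0.09,0.105,0,0.56],[0.3,-0.105,0.125,0,0.7],[0.3,-0.115,0.135,0,0.84],[0.3,-0.119,0.141,0,0.98],[0.3,-0.119,0.141,0,1.1]]]'
python3 - <<'E'
from h import *
to(519,-370,16,15.5)
E
```

```text
t: 3.35
eef_pos: [519.1, -370.5, 60.2]
tcp_rot: [3.142, 0.0, 0.555]
ft_force: [-0.9, 0.8, -1.3]
opening: 0.461
now [ 519.1 -370.5   60.2] 31.8 F [-0.9  0.8 -1.3] op 0.461 t 3.35
rows: [ 0.0001 -0.0005  0.0442] turn 0.285
```

```bash
python3 -m pendant '[[[0.3,0,0,0,0.14],[0.3,0,0,0.01,0.28],[0.3,0,0,0.025,0.285],[0.3,0,0,0.035,0.285],[0.3,0,0,0.04,0.285],[0.3,0,0,0.042,0.285],[0.3,0,0,0.043,0.285],[0.3,0,0,0.044,0.285]]]'
python3 - <<'E'
from h import *
to(519,-370,16,15.5)
E
```

```text
t: 4.15
eef_pos: [518.2, -369.6, 20.0]
tcp_rot: [-3.141, 0.0, 0.279]
ft_force: [-12.5, 11.6, 44.9]
opening: 0.458
now [ 518.2 -369.6   20. ] 16.0 F [-12.5  11.6  44.9] op 0.458 t 4.15
rows: [0.0007 0.0006 0.004 ] turn 0.008
```

It touched early: 45 N upward at TCP z = 20 mm, with side force. I lift and look.

```bash
python3 -m pendant '[[[0.3,0,0,-0.01,0],[0.3,0,0,-0.04,0],[0.3,0,0,-0.07,0],[0.3,0,0,-0.07,0],[0.3,0,0,-0.07,0],[0.3,0,0,-0.07,0],[0.3,0,0,-0.07,0],[0.3,0,0,-0.07,0]]]'
python3 - <<'E'
from h import *
import pickle
p,y,s=pose();print(p,y,s["ft_force"],s["opening"])
c=env.read_camera("wrist"); pickle.dump((c,p,s["tcp_rot"]),open("w2.pkl","wb"))
d=env.read_camera("scene");pickle.dump(d,open("s2.pkl","wb"))
cv2.imwrite("pics/w2.png",np.vstack([c["image"][100:400],cv2.resize(d["image"][80:230,130:450],(640,300))]))
E
```

```text
t: 4.95
eef_pos: [518.3, -369.9, 85.6]
tcp_rot: [-3.14, 0.001, 0.276]
ft_force: [0.2, -0.9, -0.7]
opening: 0.46
[ 518.30664746 -369.91180143   85.61791974] 0.2760628792731288 [ 0.20501374 -0.8759726  -0.74966646] 0.4595230289188818
```

View pics/w2.png

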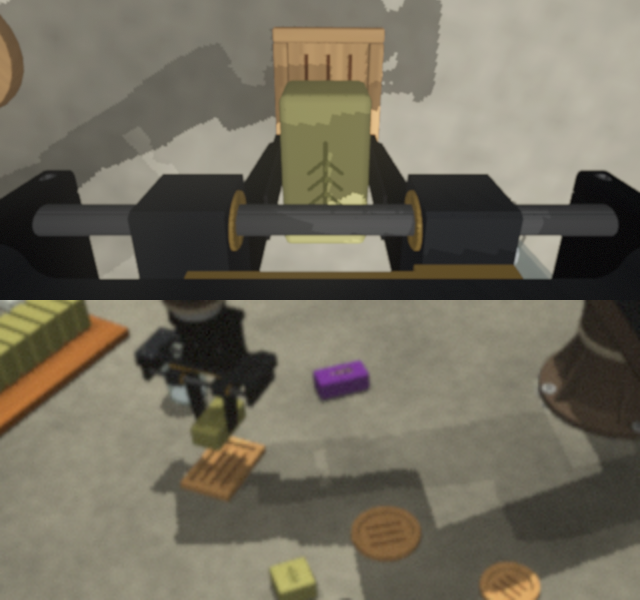

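The soap is still held in line with the dish, its centre near column 325 against 329 for the dish. I measure the soap and dish from the wrist range data.

```bash
python3 - <<'E'
from h import *
import pickle
from scipy.spatial.transform import Rotation as Ro
c,p,r=pickle.load(open("w2.pkl","rb")); T=np.eye(4); T[:3,:3]=Ro.from_euler('xyz',r).as_matrix(); T[:3,3]=p
M=np.linalg.inv(T@np.array(c["tool_from_camera"])); c["rvec"]=cv2.Rodrigues(M[:3,:3])[0]; c["tvec"]=M[:3,3]
W=cloud(c); W[c["range_z"]==0]=np.nan
print('camera at',(np.linalg.inv(M)[:3,3]).round(),np.linalg.inv(M)[:3,2].round(2))
hsv=cv2.cvtColor(c["image"],cv2.COLOR_BGR2HSV).astype(int)
L=(W-p)@T[:3,:3]   # tool coords
for v in (185,195,205,230,250,270): print(v,[ (int(u),L[v,u].round(1).tolist()) for u in (300,345)])
soap=(abs(hsv[...,0]-28)<7)&(hsv[...,1]>80)&(W[...,2]>40)
S=L[soap]; tp=S[np.abs(S[:,2]-np.nanmedian(S[:,2]))<4]
A=np.c_[tp[:,:2],np.ones(len(tp))]; print('plane',np.linalg.lstsq(A,tp[:,2],rcond=None)[0]); print('soap ext',np.nanpercentile(S,[1,99],axis=0).round(1),'top',np.nanpercentile(tp,[1,99],axis=0).round(1))
# dish: height 8..16 rim, in dish frame
a=np.radians(15.5); D=W-np.array([518.9,-370.1,0]); X=D[...,0]*np.cos(a)+D[...,1]*np.sin(a); Y=-D[...,0]*np.sin(a)+D[...,1]*np.cos(a)
wood=(abs(hsv[...,0]-16)<6)&(hsv[...,1]>85)&(W[...,2]<25)&(abs(X)<80)&(abs(Y)<60)
print('dish',wood.sum(),'X',np.percentile(X[wood],[1,99]).round(1),'Y',np.percentile(Y[wood],[1,99]).round(1),'rimz',np.percentile(W[wood][:,2],[5,50,95]).round(1))
col=329
for v in range(120,190,4): print(v,X[v,col].round(1),Y[v,col].round(1),W[v,col,2].round(1),hsv[v,col].tolist())
E
```

```text
camera at [ 599. -346.  256.] [-0.29 -0.08 -0.95]
185 [(300, [37.4, -14.0, 1.2]), (345, [37.5, 8.9, 1.0])]
195 [(300, [36.9, -13.0, -14.5]), (345, [36.6, 8.1, -13.8])]
205 [(300, [32.8, -12.9, -17.1]), (345, [32.7, 8.0, -16.9])]
230 [(300, [20.2, -13.2, -16.9]), (345, [20.2, 8.2, -17.0])]
250 [(300, [9.7, -13.4, -16.7]), (345, [9.8, 8.3, -17.0])]
270 [(300, [-1.0, -13.6, -16.9]), (345, [-0.5, 8.5, -17.9])]
plane [ 1.25711064e-02  1.81037172e-03 -1.72047255e+01]
soap ext [[-41.2 -22.3 -18.8]
 [ 37.7  19.8   7.2]] top [[-41.3 -22.4 -18.8]
 [ 37.2  19.7 -13.8]]
dish 6679 X [-16.8  57.6] Y [-38.1  38.1] rimz [ 4.5 10.8 13.2]
120 62.4 -0.8 0.3 [22, 37, 124]
124 59.7 -0.8 1.4 [21, 35, 123]
128 57.6 -0.7 8.8 [16, 110, 146]
132 55.3 -0.7 12.5 [17, 110, 181]
136 52.7 -0.7 13.7 [17, 110, 181]
140 49.9 -0.8 13.2 [17, 110, 178]
144 46.0 -0.9 5.5 [17, 109, 177]
148 43.1 -0.9 5.3 [17, 110, 181]
152 40.2 -0.9 5.4 [17, 111, 180]
156 37.2 -0.9 5.0 [14, 132, 122]
160 34.5 -1.0 6.3 [14, 130, 122]
164 31.3 -1.0 5.2 [15, 131, 125]
168 28.7 -1.0 6.9 [15, 126, 107]
172 25.6 -1.0 6.2 [14, 126, 115]
176 22.4 -1.1 5.5 [14, 129, 105]
180 19.0 -1.1 4.3 [20, 110, 102]
184 36.9 -0.2 82.5 [27, 93, 101]
188 37.0 -0.1 90.3 [26, 94, 103]
```

The first contact was in fact the recess floor. The soap's underside is now 15 mm below the TCP, not 11, so it slipped about 4 mm in the grip. The soap spans -44 to +40 mm along the recess, whose half-length is ±49. So I set it down at TCP ≈ 20 mm and shift it +2 mm along the tool's x.

```bash
python3 -m pendant '[[[0.3,0.002,0,0.02,0],[0.3,0.002,0,0.045,0],[0.3,0.002,0,0.055,0],[0.3,0.002,0,0.06,0],[0.3,0.002,0,0.063,0],[0.3,0.002,0,0.0645,0],[0.3,0.002,0,0.0655,0],[0.3,0.002,0,0.0655,0]]]'
```

```text
t: 5.85
eef_pos: [520.7, -369.7, 21.6]
tcp_rot: [3.141, -0.0, 0.276]
ft_force: [0.8, -0.3, -1.2]
opening: 0.462
```

```bash
python3 -m pendant '[[[0.3,0,0,0.0005,0],[0.3,0,0,0.001,0],[0.3,0,0,0.0015,0],[0.3,0,0,0.0015,0],[0.3,0,0,0.0015,0],[0.3,0,0,0.0015,0],[0.3,0,0,0.0015,0],[0.3,0,0,0.0015,0]]]'
```

```text
t: 6.65
eef_pos: [520.6, -369.7, 20.1]
tcp_rot: [3.141, -0.0, 0.276]
ft_force: [-0.9, 1.0, 5.2]
opening: 0.46
```

```bash
python3 -m pendant '[[[0.55,0,0,0,0],[0.65,0,0,0,0],[0.75,0,0,0,0],[0.85,0,0,0,0],[1,0,0,-0.02,0],[1,0,0,-0.06,0],[1,0,0,-0.1,0],[1,0,0,-0.1,0]]]'
python3 - <<'E'
from h import *
to(631,-134,120,-31)
E
```

```text
t: 7.45
eef_pos: [522.2, -371.0, 124.8]
tcp_rot: [3.135, -0.004, 0.276]
ft_force: [0.2, -0.1, 0.0]
opening: 0.996
now [ 522.2 -371.   124.8] 15.8 F [ 0.2 -0.1  0. ] op 0.996 t 7.45
rows: [ 0.1692 -0.1984  0.0048] turn 0.817
```

```bash
python3 -m pendant '[[[1,0.03,-0.035,0,0.14],[1,0.065,-0.075,0,0.28],[1,0.1,-0.115,0,0.42],[1,0.13,-0.15,0,0.56],[1,0.15,-0.178,0,0.7],[1,0.162,-0.192,0,0.8],[1,0.168,-0.198,0,0.817],[1,0.169,-0.198,0,0.817]]]'
cat >> h.py <<'E'
from scipy.spatial.transform import Rotation as Ro
def wrist():
    p,y,s=pose(); c=env.read_camera("wrist"); T=np.eye(4); T[:3,:3]=Ro.from_euler('xyz',s["tcp_rot"]).as_matrix(); T[:3,3]=p
    M=np.linalg.inv(T@np.array(c["tool_from_camera"])); c["rvec"]=cv2.Rodrigues(M[:3,:3])[0]; c["tvec"]=M[:3,3]
    W=cloud(c); W[c["range_z"]==0]=np.nan; return c,W,(W-p)@T[:3,:3]
def soaps(c,W,z=32):
    h=cv2.cvtColor(c["image"],cv2.COLOR_BGR2HSV).astype(int)
    m=(abs(h[...,0]-28)<7)&(h[...,1]>80)&(abs(W[...,2]-z)<6)
    m=cv2.morphologyEx(m.astype(np.uint8),cv2.MORPH_CLOSE,np.ones((7,7)))
    for q in cv2.findContours(m,0,1)[0]:
        if cv2.contourArea(q)>(800 if "tool_from_camera" in c else 60):
            m2=np.zeros_like(m); cv2.drawContours(m2,[q],-1,1,-1)
            r=cv2.minAreaRect(ray_plane(c,q[:,0],z)[:,:2].astype(np.float32)); print('soap',np.round(r[0],1),np.round(r[1],1),round(r[2],1),'px',cv2.boundingRect(q),'z',np.nanmedian(W[m2>0][:,2]).round(1))
def held():
    c,W,L=wrist(); h=cv2.cvtColor(c["image"],cv2.COLOR_BGR2HSV).astype(int)
    S=L[(abs(h[...,0]-28)<7)&(h[...,1]>80)&(abs(L[...,2]+12)<13)&(abs(L[...,0])<60)&(abs(L[...,1])<45)]
    t=S[abs(S[:,2]-np.median(S[:,2]))<3]; pl=np.linalg.lstsq(np.c_[t[:,:2],np.ones(len(t))],t[:,2],rcond=None)[0]
    print('held n',len(t),'top z',np.median(t[:,2]).round(1),'tilt',pl[:2].round(3),'ext',np.percentile(t,[1,99],axis=0).round(1).tolist()); return c
E
python3 - <<'E'
from h import *
c,W,L=wrist(); soaps(c,W); to(631,-134,11,-31)
d=env.read_camera("scene"); soaps(d,cloud(d),36)
cv2.imwrite("pics/s3.png",np.vstack([c["image"],cv2.resize(d["image"][110:210,200:330],(640,492))])[:, :])
E
```

```text
t: 8.25
eef_pos: [629.4, -131.8, 118.8]
tcp_rot: [3.141, 0.001, -0.54]
ft_force: [-0.5, -0.6, 0.4]
opening: 0.996
soap [ 632.8 -134.7] [47.9 47.6] 59.0 px (295, 166, 64, 60) z 32.3
soap [ 540.8 -341. ] [18.7 46.1] 74.1 px (613, 129, 27, 59) z 33.7
now [ 629.2 -132.6  118.9] -30.9 F [-1.   0.1  0.3] op 1.002 t 8.3
rows: [0.0022 0.0003 0.1079] turn 0.002
soap [534.2 358.7] [40.5 42.6] 37.3 px (464, 283, 21, 17) z 33.5
soap [370.6 274.5] [61.3 57.9] 23.5 px (458, 218, 25, 20) z 33.8
soap [ 636.  -131.6] [51.2 48.3] 59.0 px (265, 208, 22, 19) z 33.6
soap [ 519.3 -367.6] [90.6 48.9] 17.3 px (229, 146, 21, 22) z 38.6
soap [ 527.7 -786.5] [ 77.8 238.9] 82.3 px (109, 88, 65, 38) z 36.6
```

```bash
python3 -c "
import cv2;a=cv2.imread('pics/s3.png');cv2.imwrite('pics/s3b.png',cv2.resize(a,(430,600)))"
```

```text
(no output)
```

View pics/s3b.png

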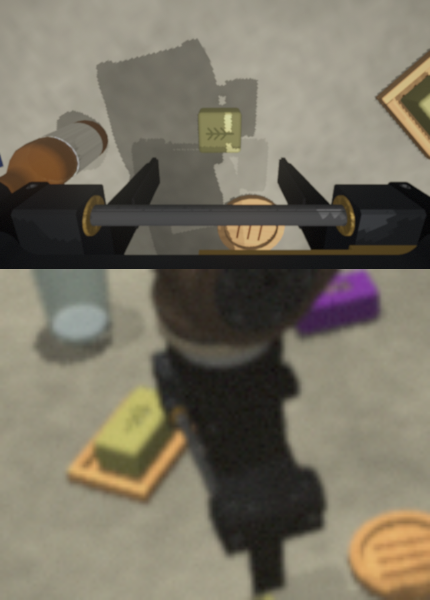

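The oblong bar lies in its dish with the leaf mark up, inside the rim. The square bar, lower in the picture, sits at (632,-134.5) at 59°, and the bottle is about 165 mm away. I grip it with a longer closing time.

```bash
python3 -m pendant '[[[1,0.004,0,0.045,0],[1,0.004,0,0.08,0],[1,0.004,0,0.1,0],[1,0.004,0,0.108,0],[1,0.004,0,0.108,0],[0.3,0.004,0,0.108,0],[0.3,0.004,0,0.108,0],[0.3,0.004,0,0.108,0]]]'
python3 -m pendant '[[[0.3,0,0,0,0],[0.3,0,0,0,0],[0.3,0,0,0,0],[0.3,0,0,0,0],[0.3,0,0,0,0],[0.3,0,0,0,0],[0.3,0,0,-0.003,0],[0.3,0,0,-0.01,0]]]'
python3 -m pendant '[[[0.3,0,0,-0.02,0],[0.3,0,0,-0.06,0],[0.3,0,0,-0.105,0],[0.3,0,0,-0.15,0],[0.3,0,0,-0.175,0],[0.3,0,0,-0.18,0],[0.3,0,0,-0.18,0],[0.3,0,0,-0.18,0]]]'
python3 - <<'E'
from h import *
held(); to(643.2,167.3,190,-29.1)
E
```

```text
t: 9.15
eef_pos: [633.1, -135.3, 12.8]
tcp_rot: [-3.141, -0.002, -0.541]
ft_force: [0.9, -0.2, 0.1]
opening: 0.803
t: 9.95
eef_pos: [632.3, -135.0, 21.3]
tcp_rot: [3.141, 0.001, -0.541]
ft_force: [0.1, -0.3, -0.9]
opening: 0.524
t: 10.75
eef_pos: [632.0, -134.9, 200.0]
tcp_rot: [3.141, 0.002, -0.541]
ft_force: [-0.4, 0.6, -0.1]
opening: 0.526
held n 7969 top z -20.5 tilt [0.018 0.001] ext [[-18.0, -24.6, -22.2], [22.6, 23.2, -17.7]]
now [ 632.  -134.9  199.8] -31.0 F [ 0.7  0.3 -1.1] op 0.527 t 10.8
rows: [-0.1461 -0.2648  0.0098] turn -0.033
```

```bash
python3 -m pendant '[[[0.3,-0.012,-0.022,0,-0.01],[0.3,-0.034,-0.062,0,-0.02],[0.3,-0.058,-0.105,0,-0.033],[0.3,-0.082,-0.148,0,-0.033],[0.3,-0.105,-0.19,0,-0.033],[0.3,-0.127,-0.23,0,-0.033],[0.3,-0.141,-0.256,0,-0.033],[0.3,-0.146,-0.265,0,-0.033]]]'
python3 - <<'E'
from h import *
c=held(); to(643.2,167.3,16.5,-29.1)
W=cloud(c); h=cv2.cvtColor(c["image"],cv2.COLOR_BGR2HSV).astype(int)
m=(abs(h[...,0]-16)<6)&(h[...,1]>85)&(abs(W[...,2]-9)<10)
D=W[m][:,:2]-[643.2,167.3]; a=np.radians(-29.1); D=D@np.array([[np.cos(a),-np.sin(a)],[np.sin(a),np.cos(a)]])
print('dish ext in tool-like frame',np.percentile(D[(abs(D)<70).all(1)],[.5,99.5],axis=0).round(1))
E
```

```text
t: 11.6
eef_pos: [643.3, 170.1, 199.7]
tcp_rot: [3.14, 0.002, -0.505]
ft_force: [-0.1, 0.4, 0.4]
opening: 0.526
held n 7933 top z -20.5 tilt [0.018 0.001] ext [[-18.0, -24.5, -22.1], [22.6, 23.4, -17.7]]
now [643.4 170.  199.9] -29.0 F [-0.3 -0.2 -1.3] op 0.526 t 11.65
rows: [0.0011 0.0025 0.1834] turn 0.002
dish ext in tool-like frame [[-38.9 -38.9]
 [ 41.1  42.9]]
```

```bash
python3 -m pendant '[[[0.3,0.001,0.002,0.025,0],[0.3,0.001,0.002,0.07,0],[0.3,0.001,0.002,0.115,0],[0.3,0.001,0.002,0.15,0],[0.3,0.001,0.002,0.168,0],[0.3,0.001,0.002,0.176,0],[0.3,0.001,0.002,0.18,0],[0.3,0.001,0.002,0.182,0]]]'
python3 -m pendant '[[[0.3,0,0,0.0005,0],[0.3,0,0,0.001,0],[0.3,0,0,0.0015,0],[0.3,0,0,0.0015,0],[0.3,0,0,0.0015,0],[0.3,0,0,0.0015,0],[0.3,0,0,0.0015,0],[0.3,0,0,0.0015,0]]]'
```

```text
t: 12.45
eef_pos: [644.3, 164.5, 20.0]
tcp_rot: [-3.141, -0.001, -0.509]
ft_force: [-0.1, 0.2, -0.7]
opening: 0.522
t: 13.25
eef_pos: [643.9, 165.0, 18.1]
tcp_rot: [3.142, -0.0, -0.508]
ft_force: [0.8, -1.1, -1.4]
opening: 0.524
```

```bash
python3 -m pendant '[[[0.3,0,-0.001,0,0],[0.3,0,-0.0025,0,0],[0.3,0,-0.0025,0.0005,0],[0.3,0,-0.0025,0.001,0],[0.3,0,-0.0025,0.0015,0],[0.3,0,-0.0025,0.0015,0],[0.3,0,-0.0025,0.0015,0],[0.3,0,-0.0025,0.0015,0]]]'
```

```text
t: 14.05
eef_pos: [645.1, 167.2, 16.8]
tcp_rot: [-3.142, -0.0, -0.508]
ft_force: [-2.4, -0.1, 2.6]
opening: 0.523
```

```bash
python3 -m pendant '[[[0.6,0,0,0,0],[0.7,0,0,0,0],[0.8,0,0,0,0],[0.9,0,0,0,0],[1,0,0,-0.02,0],[1,0,0,-0.06,0],[1,0,0,-0.1,0],[1,0,0,-0.1,0]]]'
python3 - <<'E'
from h import *
to(366,272,118,20)
E
```

```text
t: 14.85
eef_pos: [647.4, 167.6, 122.1]
tcp_rot: [-3.136, -0.007, -0.508]
ft_force: [-0.0, 0.8, -0.3]
opening: 0.996
now [647.4 167.6 122.1] -29.1 F [-0.   0.8 -0.3] op 0.996 t 14.85
rows: [-0.2967  0.0457  0.0041] turn -0.857
```

```bash
python3 -m pendant '[[[1,-0.03,0.005,0,-0.12],[1,-0.075,0.012,0,-0.26],[1,-0.12,0.018,0,-0.4],[1,-0.165,0.025,0,-0.54],[1,-0.21,0.032,0,-0.68],[1,-0.25,0.038,0,-0.8],[1,-0.28,0.043,0,-0.857],[1,-0.295,0.045,0,-0.857]]]'
python3 -m pendant '[[[1,0,0,0,0],[1,0,0,0,0],[1,0,0,0,0],[1,0,0,0,0],[1,0,0,0,0],[1,0,0,0,0],[1,0,0,0,0],[1,0,0,0,0]]]'
python3 - <<'E'
from h import *
c,W,L=wrist(); soaps(c,W); soaps(c,W,37); to(366,272,11,20)
d=env.read_camera("top"); soaps(d,cloud(d),32); soaps(d,cloud(d),36)
cv2.imwrite("pics/t4.png",np.vstack([cv2.resize(c["image"],(480,300)),cv2.resize(d["image"][115:215,170:330],(480,300),interpolation=2)]))
E
```

```text
t: 15.65
eef_pos: [363.3, 271.8, 116.5]
tcp_rot: [3.141, 0.001, 0.351]
ft_force: [0.3, 0.1, -0.5]
opening: 0.998
t: 16.45
eef_pos: [365.6, 271.4, 116.6]
tcp_rot: [3.142, -0.0, 0.349]
ft_force: [0.3, -0.7, -0.2]
opening: 1.004
soap [365.3 274.7] [60.6 59.4] 19.9 px (284, 164, 78, 76) z 32.4
soap [366.3 275.1] [57.8 58. ] 39.9 px (284, 165, 78, 75) z 32.4
now [365.5 271.4 116.6] 20.0 F [ 0.1 -0.7 -0.4] op 0.999 t 16.5
rows: [ 0.0006 -0.0004  0.1056] turn -0.0
soap [361.7 275.7] [60.7 43. ] 43.2 px (204, 228, 16, 19) z 32.5
soap [529.8 356. ] [42.8 39.7] 89.6 px (179, 181, 14, 13) z 31.5
soap [ 517.7 -369.9] [84.  44.7] 16.3 px (399, 176, 19, 27) z 36.2
soap [ 519.1 -796.5] [222.5  31.9] 8.0 px (528, 155, 18, 68) z 32.4
soap [644.1 167. ] [52.6 49. ] 59.7 px (234, 143, 20, 19) z 36.1
soap [  663.7 -1110.9] [45.7 37.1] 89.5 px (625, 138, 15, 12) z 20.0
soap [366.6 264.9] [59.3 39.9] 6.6 px (205, 228, 14, 19) z 32.3
soap [530.8 354.8] [42.9 36.3] 89.6 px (179, 181, 14, 12) z 32.3
soap [ 517.3 -369.6] [83.8 43.5] 16.3 px (399, 176, 19, 27) z 36.3
soap [ 518.5 -794.8] [221.8  30.2] 7.6 px (529, 155, 17, 68) z 36.4
soap [643. 167.] [50.7 49. ] 61.6 px (234, 143, 20, 19) z 36.1
```

View pics/t4.png

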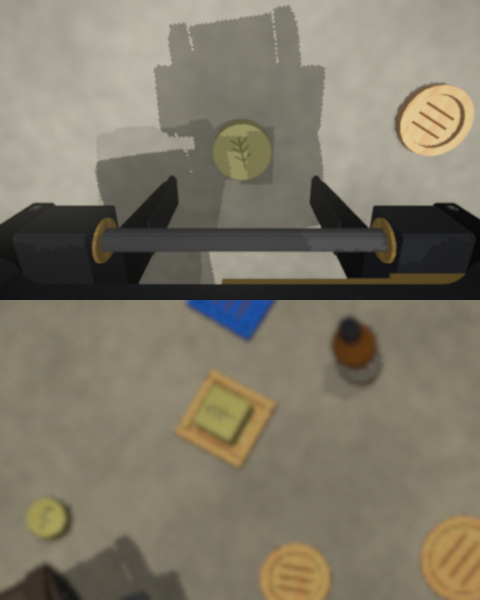

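The square soap is centred in its dish at (643,167), with its top at 36 mm and the leaf up. The large round soap is at (366,273). I grip it.

```bash
python3 -m pendant '[[[1,0.001,-0.0015,0.045,0],[1,0.001,-0.0015,0.08,0],[1,0.001,-0.0015,0.1,0],[1,0.001,-0.0015,0.106,0],[1,0.001,-0.0015,0.106,0],[0.4,0.001,-0.0015,0.106,0],[0.4,0.001,-0.0015,0.106,0],[0.4,0.001,-0.0015,0.106,0]]]'
python3 -m pendant '[[[0.4,0,0,0,0],[0.4,0,0,0,0],[0.4,0,0,0,0],[0.4,0,0,0,0],[0.4,0,0,0,0],[0.4,0,0,-0.003,0],[0.4,0,0,-0.02,0],[0.4,0,0,-0.05,0]]]'
python3 -m pendant '[[[0.4,0,0,-0.07,0],[0.4,0,0,-0.07,0],[0.4,0,0,-0.07,0],[0.4,0,0,-0.07,0],[0.4,0,0,-0.07,0],[0.4,0,0,-0.07,0],[0.4,0,0,-0.07,0],[0.4,0,0,-0.07,0]]]'
python3 - <<'E'
from h import *
held(); to(483.3,-97,81,20)
E
```

```text
t: 17.35
eef_pos: [366.3, 273.4, 11.5]
tcp_rot: [-3.141, -0.002, 0.349]
ft_force: [1.1, -0.4, -0.1]
opening: 0.805
t: 18.15
eef_pos: [365.2, 272.7, 60.0]
tcp_rot: [3.141, 0.004, 0.349]
ft_force: [0.7, 0.4, -0.8]
opening: 0.648
t: 18.95
eef_pos: [365.8, 273.1, 130.0]
tcp_rot: [3.141, 0.001, 0.349]
ft_force: [0.2, 0.6, -1.3]
opening: 0.649
held n 9521 top z -21.4 tilt [0.013 0.001] ext [[-16.4, -30.0, -23.0], [28.4, 27.3, -18.8]]
now [365.9 273.1 130.1] 20.0 F [ 0.2 -0.8 -1.5] op 0.644 t 19.0
rows: [-0.0161  0.388   0.0491] turn -0.0
```

```bash
python3 -m pendant '[[[0.4,-0.001,0.02,0,0],[0.4,-0.003,0.06,0,0],[0.4,-0.005,0.105,0,0],[0.4,-0.007,0.15,0,0],[0.4,-0.009,0.195,0,0],[0.4,-0.011,0.24,0,0],[0.4,-0.013,0.285,0,0],[0.4,-0.014,0.33,0,0]]]'
python3 -m pendant '[[[0.4,-0.001,0.035,0,0],[0.4,-0.002,0.053,0,0],[0.4,-0.002,0.058,0.01,0],[0.4,-0.002,0.058,0.03,0],[0.4,-0.002,0.058,0.055,0],[0.4,-0.002,0.058,0.075,0],[0.4,-0.002,0.058,0.085,0],[0.4,-0.002,0.058,0.09,0]]]'
python3 - <<'E'
from h import *
c=held(); to(483.3,-97,16,20)
W=cloud(c); h=cv2.cvtColor(c["image"],cv2.COLOR_BGR2HSV).astype(int)
m=(abs(h[...,0]-16)<6)&(h[...,1]>85)&(abs(W[...,2]-9)<10)
D=W[m][:,:2]-[483.3,-97]; a=np.radians(20); D=D@np.array([[np.cos(a),-np.sin(a)],[np.sin(a),np.cos(a)]])
print('dish ext',np.percentile(D[(abs(D)<70).all(1)],[.5,99.5],axis=0).round(1))
E
```

```text
t: 19.8
eef_pos: [465.8, -43.7, 130.6]
tcp_rot: [3.142, 0.0, 0.349]
ft_force: [0.6, 0.5, -0.9]
opening: 0.649
t: 20.6
eef_pos: [483.0, -96.2, 39.6]
tcp_rot: [-3.141, 0.001, 0.349]
ft_force: [0.2, 0.6, -0.8]
opening: 0.649
held n 9453 top z -21.3 tilt [0.013 0.001] ext [[-16.4, -30.0, -22.9], [28.3, 26.9, -18.9]]
now [483.1 -96.3  39.6] 20.0 F [-1.  -0.  -1.5] op 0.647 t 20.65
rows: [-0.      0.0007  0.0236] turn 0.0
dish ext [[ -6.  -45.4]
 [ 46.7  46.2]]
```

```bash
python3 -m pendant '[[[0.4,0,0,0.01,0],[0.4,0,0,0.017,0],[0.4,0,0,0.02,0],[0.4,0,0,0.0215,0],[0.4,0,0,0.0225,0],[0.4,0,0,0.023,0],[0.4,0,0,0.0235,0],[0.4,0,0,0.0235,0]]]'
```

```text
t: 21.45
eef_pos: [483.6, -96.9, 17.2]
tcp_rot: [3.141, -0.0, 0.349]
ft_force: [0.1, 0.4, -0.1]
opening: 0.646
```

```bash
python3 -m pendant '[[[0.4,0,0,0.0005,0],[0.4,0,0,0.001,0],[0.4,0,0,0.0012,0],[0.4,0,0,0.0012,0],[0.4,0,0,0.0012,0],[0.4,0,0,0.0012,0],[0.4,0,0,0.0012,0],[0.4,0,0,0.0012,0]]]'
```

```text
t: 22.25
eef_pos: [483.5, -96.9, 16.0]
tcp_rot: [3.141, 0.0, 0.349]
ft_force: [-0.3, 0.0, 2.6]
opening: 0.645
```

```bash
python3 -m pendant '[[[0.7,0,0,0,0],[0.78,0,0,0,0],[0.86,0,0,0,0],[0.94,0,0,0,0],[1,0,0,-0.02,0],[1,0,0,-0.06,0],[1,0,0,-0.1,0],[1,0,0,-0.1,0]]]'
python3 -m pendant '[[[1,0.01,-0.02,0,0],[1,0.025,-0.052,0,0],[1,0.044,-0.091,0,0],[1,0.063,-0.13,0,0],[1,0.082,-0.17,0,0],[1,0.1,-0.208,0,0],[1,0.119,-0.247,0,0],[1,0.138,-0.285,0,0]]]'
python3 -m pendant '[[[1,0.018,-0.038,0,0],[1,0.035,-0.075,0,0],[1,0.05,-0.103,0,0],[1,0.058,-0.12,0,0],[1,0.061,-0.125,0,0],[1,0.061,-0.125,0,0],[1,0.061,-0.125,0,0],[1,0.061,-0.125,0,0]]]'
python3 - <<'E'
from h import *
c,W,L=wrist(); soaps(c,W); to(530,356,11,20)
d=env.read_camera("top"); soaps(d,cloud(d),37)
cv2.imwrite("pics/t5.png",np.vstack([cv2.resize(c["image"],(480,300)),cv2.resize(d["image"][160:240,240:368],(480,300),interpolation=2)]))
E
```

```text
t: 23.05
eef_pos: [485.3, -97.5, 120.0]
tcp_rot: [3.137, -0.006, 0.349]
ft_force: [0.4, 0.3, 0.2]
opening: 0.997
t: 23.85
eef_pos: [515.4, 219.9, 115.2]
tcp_rot: [3.142, 0.001, 0.349]
ft_force: [0.3, -0.4, 0.7]
opening: 1.0
t: 24.65
eef_pos: [530.5, 355.3, 115.9]
tcp_rot: [3.141, 0.0, 0.348]
ft_force: [-0.7, 0.5, 0.7]
opening: 0.998
soap [530.4 359.9] [42.6 41. ] 12.4 px (294, 175, 55, 54) z 32.4
soap [642.5 170.2] [56.1 54.1] 60.0 px (569, 102, 71, 91) z 36.9
now [530.6 355.4 116. ] 19.9 F [-0.5  0.3  0. ] op 1.002 t 24.7
rows: [-0.0003 -0.0008  0.105 ] turn -0.001
soap [483.2 -96.9] [58.3 58.7] 89.6 px (315, 191, 19, 19) z 36.3
soap [527.9 356.8] [36.7 34.9] 73.6 px (179, 183, 13, 11) z 32.0
soap [ 517.1 -369.4] [83.7 43.5] 16.3 px (399, 176, 20, 27) z 36.7
soap [ 518.3 -795. ] [222.2  28.5] 8.1 px (529, 155, 17, 68) z 37.1
soap [644.  166.6] [50.8 49. ] 62.9 px (234, 143, 20, 19) z 36.5
```

View pics/t5.png

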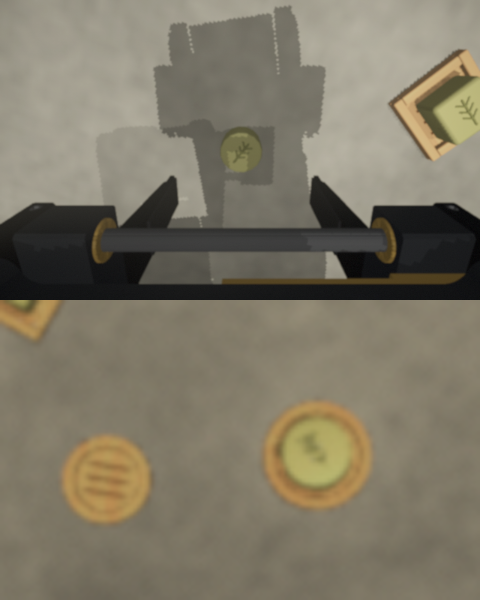

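The large round soap is centred in its dish at (483,-97), top at 36 mm, leaf up. The small round soap is at about (530,357.5). I grip it.

```bash
python3 -m pendant '[[[1,0,-0.002,0.045,0],[1,0,-0.002,0.08,0],[1,0,-0.002,0.1,0],[1,0,-0.002,0.105,0],[1,0,-0.002,0.105,0],[0.2,0,-0.002,0.105,0],[0.2,0,-0.002,0.105,0],[0.2,0,-0.002,0.105,0]]]'
python3 -m pendant '[[[0.2,0,0,0,0],[0.2,0,0,0,0],[0.2,0,0,0,0],[0.2,0,0,0,0],[0.2,0,0,0,0],[0.2,0,0,0,0],[0.2,0,0,0,0],[0.2,0,0,-0.003,0]]]'
python3 -m pendant '[[[0.2,0,0,-0.015,0],[0.2,0,0,-0.05,0],[0.2,0,0,-0.07,0],[0.2,0,0,-0.07,0],[0.2,0,0,-0.07,0],[0.2,0,0,-0.07,0],[0.2,0,0,-0.07,0],[0.2,0,0,-0.07,0]]]'
python3 - <<'E'
from h import *
held(); to(463,87.7,84,20)
E
```

```text
t: 25.55
eef_pos: [530.2, 358.5, 12.0]
tcp_rot: [-3.141, -0.002, 0.349]
ft_force: [0.7, -0.1, -0.5]
opening: 0.806
t: 26.35
eef_pos: [529.5, 358.1, 13.6]
tcp_rot: [3.141, 0.001, 0.349]
ft_force: [-0.1, 0.6, -0.5]
opening: 0.459
t: 27.15
eef_pos: [529.4, 358.1, 83.1]
tcp_rot: [3.141, 0.001, 0.349]
ft_force: [-0.4, 0.1, -1.2]
opening: 0.456
held n 5398 top z -21.4 tilt [0.018 0.001] ext [[-16.3, -21.6, -23.0], [20.8, 18.6, -18.8]]
now [529.5 358.1  83.2] 20.0 F [ 0.5  0.1 -0.3] op 0.458 t 27.2
rows: [-0.1549  0.2314 -0.0008] turn -0.0
```

```bash
python3 -m pendant '[[[0.2,-0.013,0.02,0,0],[0.2,-0.036,0.054,0,0],[0.2,-0.061,0.091,0,0],[0.2,-0.086,0.128,0,0],[0.2,-0.11,0.165,0,0],[0.2,-0.133,0.199,0,0],[0.2,-0.149,0.223,0,0],[0.2,-0.155,0.231,0,0]]]'
python3 -m pendant '[[[0.2,0,0,0.005,0],[0.2,0,0,0.02,0],[0.2,0,0,0.035,0],[0.2,0,0,0.043,0],[0.2,0,0,0.043,0],[0.2,0,0,0.043,0],[0.2,0,0,0.043,0],[0.2,0,0,0.043,0]]]'
python3 - <<'E'
from h import *
c=held(); to(463,87.7,16,20)
W=cloud(c); h=cv2.cvtColor(c["image"],cv2.COLOR_BGR2HSV).astype(int)
m=(abs(h[...,0]-16)<6)&(h[...,1]>85)&(abs(W[...,2]-9)<10)
D=W[m][:,:2]-[463,87.7]; a=np.radians(20); D=D@np.array([[np.cos(a),-np.sin(a)],[np.sin(a),np.cos(a)]])
print('dish ext',np.percentile(D[(abs(D)<60).all(1)],[.5,99.5],axis=0).round(1))
E
```

```text
t: 28.0
eef_pos: [462.4, 86.2, 83.9]
tcp_rot: [-3.142, 0.001, 0.346]
ft_force: [0.2, 0.5, 0.1]
opening: 0.455
t: 28.8
eef_pos: [463.3, 88.4, 41.4]
tcp_rot: [3.141, -0.001, 0.349]
ft_force: [-0.1, 0.4, -0.5]
opening: 0.455
held n 5385 top z -21.5 tilt [0.019 0.001] ext [[-16.3, -21.6, -23.1], [20.9, 18.7, -18.7]]
now [463.2  88.3  41.3] 20.0 F [-0.1 -0.3  0.3] op 0.458 t 28.85
rows: [-0.0004  0.0005  0.0253] turn -0.0
dish ext [[ -7.4 -36.2]
 [ 38.2  38.5]]
```

```bash
python3 -m pendant '[[[0.2,0,0,0.01,0],[0.2,0,0,0.018,0],[0.2,0,0,0.022,0],[0.2,0,0,0.0235,0],[0.2,0,0,0.0245,0],[0.2,0,0,0.0245,0],[0.2,0,0,0.0245,0],[0.2,0,0,0.0245,0]]]'
```

```text
t: 29.65
eef_pos: [463.1, 88.2, 16.6]
tcp_rot: [3.141, -0.0, 0.349]
ft_force: [-0.2, 0.0, -0.2]
opening: 0.461
```

```bash
python3 -m pendant '[[[0.2,0,0,0.0004,0],[0.2,0,0,0.0008,0],[0.2,0,0,0.0011,0],[0.2,0,0,0.0011,0],[0.2,0,0,0.0011,0],[0.2,0,0,0.0011,0],[0.2,0,0,0.0011,0],[0.2,0,0,0.0011,0]]]'
```

```text
t: 30.45
eef_pos: [463.1, 88.2, 15.8]
tcp_rot: [3.141, -0.001, 0.349]
ft_force: [-0.8, -0.9, 8.8]
opening: 0.456
```

```bash
python3 -m pendant '[[[0.55,0,0,0,0],[0.65,0,0,0,0],[0.75,0,0,0,0],[0.85,0,0,0,0],[1,0,0,-0.02,0],[1,0,0,-0.06,0],[1,0,0,-0.1,0],[1,0,0,-0.13,0]]]'
python3 -m pendant '[[[1,0.02,-0.03,-0.02,0],[1,0.04,-0.06,-0.04,0],[1,0.06,-0.095,-0.05,0],[1,0.08,-0.13,-0.05,0],[1,0.1,-0.16,-0.05,0],[1,0.12,-0.19,-0.05,0],[1,0.14,-0.22,-0.05,0],[1,0.149,-0.233,-0.05,0]]]'
python3 - <<'E'
from h import *
d=env.read_camera("top"); W=cloud(d); soaps(d,W,37); s=env.read_camera("scene"); soaps(s,cloud(s),37)
import pickle
s0=pickle.load(open("scene.pkl","rb"))["image"]
for n,(x,y,w,h) in dict(bottle=(285,225,40,60),beaker=(203,90,34,45)).items():
    print(n,'mean abs diff',cv2.absdiff(s0[y:y+h,x:x+w],s["image"][y:y+h,x:x+w]).mean().round(2))
cv2.imwrite("pics/e.png",cv2.resize(d["image"][85:265,160:500],(800,424),interpolation=2)); cv2.imwrite("pics/es.png",cv2.resize(s["image"][80:380,180:520],(680,600),interpolation=2))
E
```

```text
t: 31.25
eef_pos: [463.1, 88.2, 147.4]
tcp_rot: [3.141, -0.001, 0.349]
ft_force: [-0.1, -0.4, -0.3]
opening: 0.997
t: 32.05
eef_pos: [523.5, 360.7, 194.8]
tcp_rot: [-3.141, 0.0, 0.35]
ft_force: [0.3, -1.3, 0.7]
opening: 1.0
soap [464.   88.4] [41.7 38.7] 45.1 px (261, 200, 13, 14) z 36.7
soap [483.2 -96.9] [58.3 58.7] 89.6 px (315, 191, 19, 19) z 36.9
soap [ 517.2 -369.7] [83.6 44. ] 15.2 px (399, 176, 20, 27) z 36.6
soap [ 518.4 -794.7] [222.2  28.8] 8.8 px (528, 155, 18, 68) z 36.5
soap [644.1 166.4] [50.6 48.9] 59.7 px (234, 143, 19, 19) z 36.0
soap [647.7 168.6] [51.5 50.9] 62.1 px (359, 269, 29, 25) z 38.5
soap [466.4  89.9] [43.7 43.3] 37.1 px (377, 210, 18, 14) z 38.8
soap [485.1 -94.6] [64.1 59.1] 37.0 px (312, 181, 23, 18) z 38.5
soap [ 520.2 -366.2] [89.  48.3] 15.8 px (229, 146, 25, 22) z 38.6
soap [ 528.8 -786. ] [ 82.5 238.4] 81.4 px (109, 88, 65, 38) z 36.9
bottle mean abs diff 6.75
beaker mean abs diff 11.86
```

View pics/e.png

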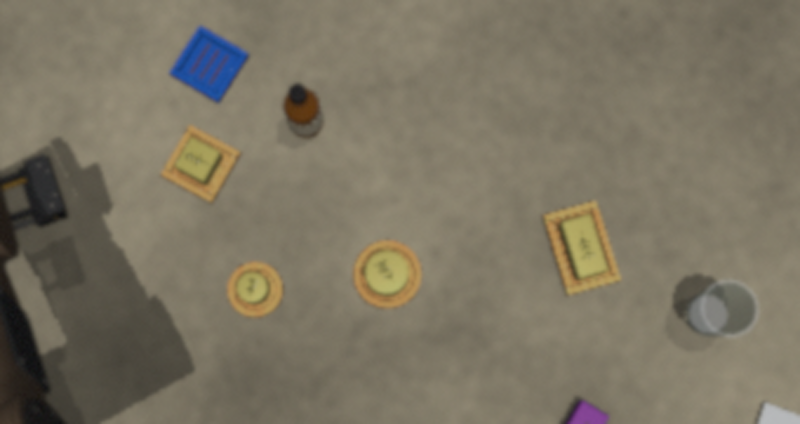

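View pics/es.png

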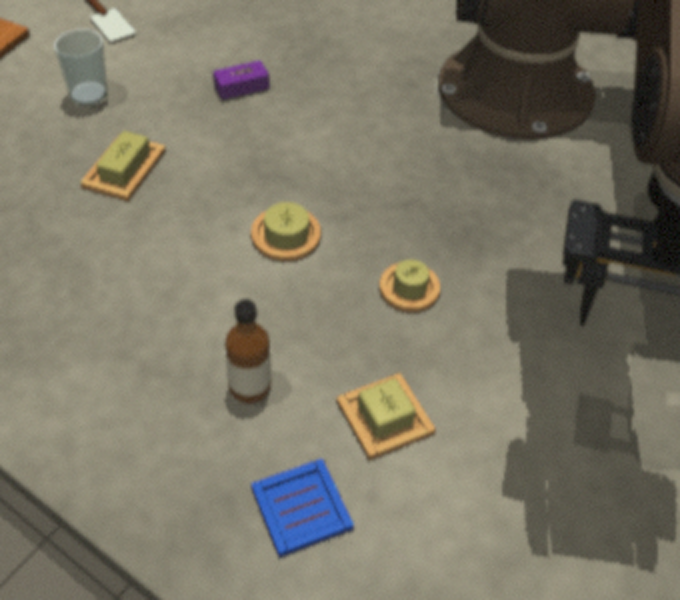

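Both pictures show all four bars flat in their own dishes, leaf up. The bottle is standing at top-picture crop (303,110), the beaker at (722,308), and the decoys are untouched. I let the arm settle and hand in.

```bash
python3 -m pendant '[[[1,0,0,0,0],[1,0,0,0,0],[1,0,0,0,0],[1,0,0,0,0],[1,0,0,0,0],[1,0,0,0,0],[1,0,0,0,0],[1,0,0,0,0]]]'; python3 -c "
from cell import env
print(env.job_done())"
```

```text
t: 32.95
eef_pos: [523.4, 358.1, 195.3]
tcp_rot: [3.142, -0.0, 0.349]
ft_force: [-0.4, -0.3, 0.1]
opening: 1.003
the job is handed in; nothing more can be done
None
```

All four bars are in their own dishes, lying flat with the leaf mark up, and the job was handed in at about 33 s.

- **Last top-camera check:** each bar's centre is within about 2 mm of its dish's centre. Soap tops read 36.0–36.9 mm against 37 mm expected on the recess floor.
- **Bottle, beaker and look-alikes:** the bottle and beaker are still standing, and the blue dish and purple bar were not touched. I judged this by eye. My before/after image comparison differed around both (mean 6.8 and 11.9), which I put down to the arm's moving shadow; I did not re-measure their positions.
- **Oblong bar, first try:** it slipped about 4 mm in the grip, so it met the recess floor early. The wrist briefly read about 45 N up and 17 N sideways, under the 120 N limit. I lifted it, measured it again and set it down at about 5 N.
- **Other three bars:** these touched down at 2.6 N (square), 2.6 N (large round) and 8.8 N (small round).

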